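Hook up a power module for its bench test

TASK

Push the power module back in its dock until it stops and lock it there with the cam lever, before pulling anything out of it. Then pull out every transport plug and put it in the blue bin, and push each test probe fully home, up to the shoulder of its handle, into a terminal of its own. Leave the module locked and do not disturb the can, the carton or the mug.

Things in the scene. Friction and masses are not known exactly. Their poses are not given: they have to be found in the camera images.
- dock: fixed aluminium test dock: a base plate 200 x 264 mm, 8 mm thick, with two low side guides (tops 26 mm above the table) and a back stop (top 42 mm). Origin at table height, in the middle between the guides, below the module's front edge when the module is home. Its x axis points away from the robot (the way the module is pushed), y to the left, z up
- module: loose power module, black front, aluminium finned back, 110 mm deep (x), 214 wide (y), 64 high, 0.6 kg, on the dock's plate. Origin: middle of its front lower edge; x points away from the robot. Starts 25 to 42 mm short; home = origin at x = 0 in the dock's frame. Three terminals in the front face, 72 mm apart; push on the bare face between them. The cam lever holds the 20 mm ear on its left side
- cam_lever (a joint): cam lever at the left of the dock, turning about an upright pivot. 0 = free (handle points to the robot), 1.571 = locked (handle points left, along +y of the dock, cam nose behind the module's ear; it cannot pass unless the module is within 3 mm of home). Clockwise from above, stays where left, 1.5 N at the knob. Locked: over 1.35
- lever_knob (a point): middle of the upright round black knob at the end of the lever's handle, 90 mm from the pivot; knob 24 mm in diameter, 45 mm tall, its top 105 mm above the table
- lever_pivot (a point): the lever's pivot axis (upright), 55 mm above the table; the hub's top is at 61 mm
- bin: fixed blue open-topped parts bin, 180 (x) x 140 (y) x 50 mm high, walls 5 mm. Origin under its centre at table height, z up
- terminal1 (a point): centre of the mouth of the right-hand terminal (seen from the robot) in the module's front face: a square opening 11.5 mm wide, 50 mm deep, axis level, along the module's x, 42 mm above the table. A sprung contact 16 mm inside presses down on whatever is in it. A round brass cap on the module's top edge marks each terminal from above
- terminal2 (a point): centre of the mouth of the middle terminal (seen from the robot) in the module's front face: a square opening 11.5 mm wide, 50 mm deep, axis level, along the module's x, 42 mm above the table. A sprung contact 16 mm inside presses down on whatever is in it. A round brass cap on the module's top edge marks each terminal from above
- terminal3 (a point): centre of the mouth of the left-hand terminal (seen from the robot) in the module's front face: a square opening 11.5 mm wide, 50 mm deep, axis level, along the module's x, 42 mm above the table. A sprung contact 16 mm inside presses down on whatever is in it. A round brass cap on the module's top edge marks each terminal from above
- plug1: grey transport plug, perhaps absent, seated in a terminal at the start. Origin: middle of the collar face that seats on the module; x along the shank into the terminal. Shank 10 mm in diameter and 29 mm long (0 to +29 mm), with a groove that the sprung contact catches (6 to 10 N to pull); collar 30 x 30 mm (x from -8 to 0); grip tab 20 mm wide (y), 28 mm high, from x = -48 to -8 mm. 40 g
- plug2: grey transport plug, perhaps absent, seated in a terminal at the start. Origin: middle of the collar face that seats on the module; x along the shank into the terminal. Shank 10 mm in diameter and 29 mm long (0 to +29 mm), with a groove that the sprung contact catches (6 to 10 N to pull); collar 30 x 30 mm (x from -8 to 0); grip tab 20 mm wide (y), 28 mm high, from x = -48 to -8 mm. 40 g
- plug3: grey transport plug, perhaps absent, seated in a terminal at the start. Origin: middle of the collar face that seats on the module; x along the shank into the terminal. Shank 10 mm in diameter and 29 mm long (0 to +29 mm), with a groove that the sprung contact catches (6 to 10 N to pull); collar 30 x 30 mm (x from -8 to 0); grip tab 20 mm wide (y), 28 mm high, from x = -48 to -8 mm. 40 g
- probe1: test probe, perhaps absent, lying on the desk at the start: a black square handle 80 mm long (x), 28 x 28 mm, with a round steel pin 10 mm in diameter and 40 mm long out of its front end (+x), the pin's last 8 mm tapered to 4 mm. Origin in the middle of the handle, on the pin's axis (14 mm above the desk when lying). 80 g
- probe1_shoulder (a point): centre of the front end of probe1's handle, where the pin begins, 40 mm ahead of its origin; it meets the module's face when the pin is fully in
- probe2: test probe, perhaps absent, lying on the desk at the start: a black square handle 80 mm long (x), 28 x 28 mm, with a round steel pin 10 mm in diameter and 40 mm long out of its front end (+x), the pin's last 8 mm tapered to 4 mm. Origin in the middle of the handle, on the pin's axis (14 mm above the desk when lying). 80 g
- probe2_shoulder (a point): centre of the front end of probe2's handle, where the pin begins, 40 mm ahead of its origin; it meets the module's face when the pin is fully in
- probe3: test probe, perhaps absent, lying on the desk at the start: a black square handle 80 mm long (x), 28 x 28 mm, with a round steel pin 10 mm in diameter and 40 mm long out of its front end (+x), the pin's last 8 mm tapered to 4 mm. Origin in the middle of the handle, on the pin's axis (14 mm above the desk when lying). 80 g
- probe3_shoulder (a point): centre of the front end of probe3's handle, where the pin begins, 40 mm ahead of its origin; it meets the module's face when the pin is fully in
- spray: bystander: round can, 56 mm in diameter, 170 mm tall, origin under its centre
- carton: bystander: closed cardboard carton 120 x 140 x 90 mm, origin under its centre
- mug: bystander: white mug 80 mm in diameter, 90 mm tall, origin under its centre
Not all that is in view belongs to the job. Leave any turquoise look-alike of the plug2 alone.

How it is judged:
On the way:
1. the module is pushed back to its stop and the cam lever locked (x of module in the frame of dock above -0.004 m and value of joint cam_lever above 1.35 rad), for 0.2 s.
At the end, for the whole second after the job is handed in: the module is home in its dock (within 6 mm) and the cam lever locked (over 1.35 rad); every transport plug lies in the bin; the shoulder of every test probe is within 6 mm of the mouth of a terminal and the probe is aligned with it within 0.15 rad; all at rest (x of module in the frame of dock above -0.006 m and value of joint cam_lever above 1.35 rad and x of plug1 in the frame of bin between -0.09 and 0.09 m and y of plug1 in the frame of bin between -0.07 and 0.07 m and z of each of plug1, plug2, plug3 in the frame of bin below 0.075 m and linear speed of each of plug1, plug2, plug3, probe1, probe2, probe3 below 0.03 m/s and x of plug2 in the frame of bin between -0.09 and 0.09 m and y of plug2 in the frame of bin between -0.07 and 0.07 m and x of plug3 in the frame of bin between -0.09 and 0.09 m and y of plug3 in the frame of bin between -0.07 and 0.07 m and (distance between probe1_shoulder and terminal1 below 0.006 m or distance between probe1_shoulder and terminal2 below 0.006 m or distance between probe1_shoulder and terminal3 below 0.006 m) and angle between the x axis of each of probe1, probe2, probe3 and the x axis of module, either way round below 0.15 rad and (distance between probe2_shoulder and terminal1 below 0.006 m or distance between probe2_shoulder and terminal2 below 0.006 m or distance between probe2_shoulder and terminal3 below 0.006 m) and (distance between probe3_shoulder and terminal1 below 0.006 m or distance between probe3_shoulder and terminal2 below 0.006 m or distance between probe3_shoulder and terminal3 below 0.006 m)); the robot touches nothing.
It fails at once if a transport plug is pulled out while the module is not locked (value of joint cam_lever below 1 rad and (distance between plug1 and terminal1 above 0.025 m or distance between plug2 and terminal2 above 0.025 m or distance between plug3 and terminal3 above 0.025 m)).
It fails at once if the spray is disturbed (moved over 30 mm) (distance of spray from where it was at the start of the episode above 0.03 m).
It fails at once if the carton is disturbed (moved over 30 mm) (distance of carton from where it was at the start of the episode above 0.03 m).
It fails at once if the mug is disturbed (moved over 30 mm) (distance of mug from where it was at the start of the episode above 0.03 m).
Of plug1, plug2, plug3 only 2 to 3 are there at a start; the rules pass over those that are not, and their reading is None.
Of probe1, probe2, probe3 only 2 to 3 are there at a start; the rules pass over those that are not, and their reading is None.
At some moment in a run one of probe1, probe2, probe3 may be knocked a few centimetres aside while the robot is not near it.
Once in a run the grip may slacken for a moment while it holds something.
It also fails if it takes over 210 s, if anything falls off the work surface, if the arm or the gripper's body presses on something with over 40 N, if the wrist force passes 120 N, or if a joint passes its speed limit or range.

ROBOT

A 6-joint arm with a two-finger parallel gripper is mounted at the origin on the work surface. World frame = base frame: x ahead of the robot, y to its left, z up, the work surface at z = 0. Lengths are in m, angles in rad, forces in N, time in s.
With the tool pointing down it reaches from about 0.35 to 0.775 m from the base axis. Payload 5.5 kg.
Tool frame: the origin (TCP) lies on the centre line of the jaws, within the pads' length; the fingertips stand 11 mm ahead of it and the grasp point (between the pads) lies 8 mm behind it; z points along the fingers, y is the line along which they close (so a half turn about z gives the same grasp; the last joint's range is limited). The gripper opens to 85 mm and grips with 20 to 120 N. Pads are 22 mm wide; open, the fingers measure 114 mm over their backs; the gripper's body (76 mm by 85 mm) begins 54 mm behind the grasp point. The pads swing forward as they close: fully open they stand 13 mm farther back than shut.
Start: joints at [0.971, 0.313, 0.046, 1.304, 0, 1.431], TCP at [0.255, 0.515, 0.218] pointing down, gripper open.
Joint ranges: [-2.76, 2.76], [-0.86, 1.69], [-1.03, 1.26], [-2.2, 2.34], [-1.47, 1.5], [-3.14, 3.14]. Speed limits (rad/s): [2.57, 2.57, 3.14, 3.14, 3.14, 3.14].

INTERFACE

Orientations are given as a unit quaternion [w, x, y, z].
In Python, from workcell import env, viewer, order, models gives the robot as it stands.
- The arm moves only by the tool drive_tool, never from a script. Its argument "series" is a list that holds one entry, the list of rows, each a list of 6 numbers: the shift along the tool's x, y, z each as a share of 120 mm, from -1 to 1, then the turn, a rotation vector about the tool's x, y, z each as a share of 180 degrees, from -1 to 1. A call has 1 to 20 rows; each row shifts and turns the commanded pose from where the row before left it, along the tool's axes as they then stand; what a row does not reach is not made up. A row lasts 1/8 s, in which the tool goes at most 62.5 mm and 10.7 degrees, less where a joint would pass 70% of its speed; a pose out of reach is approached as far as the arm can. A call with a number of a shift or a turn outside -1 to 1 is refused whole. A call with a gripper value outside its range is refused whole. "jaw" is the opening, from -1 (shut) to 1 (fully open), set as the call begins (left out, the last holds). The fingers move at their own pace and stop on an object; "grip_force" is the grip in N (left out, the last holds). Time passes only in rows, so rows that do not move let the fingers close. It gives the time, the measured TCP pose, the force, the opening and the grip force at its end, in the units of the state.
- env.get_state(): the state, without advancing time (a new reading comes with each control period).
- viewer.read_camera(name): name is "scene" or "top" or "wrist"; returns the picture (420x560x3 uint8, red, green, blue); there is no depth.
- viewer.camera_info(name): a dict with "intrinsics" (3x3 intrinsics, pixels), "D" ([k1, k2, p1, p2, k3] as OpenCV has them; the pictures are not rectified), "R" (3x3) and "t" (3): a world point X has camera coordinates R X + t; the wrist camera has in their place "T_tool_cam" (4x4, takes a point from camera to tool coordinates, whose origin is the TCP and whose axes are the flange's). Camera axes: x right, y down, z forward; pixel columns grow to the right and rows downward; lengths in m; the calibration is good to about 2 mm. A picture is of the moment at which its call begins: read the wrist's pose just before it. camera_info takes no time and is no camera call.
- order.hand_in(): hands the job in; it is judged then, once.
Trained networks look in the newest picture that a camera, given by its name, has taken for a name from the list of things; names that differ only in an ending like _2 or _b are one class to them, and where a whole thing is asked for, a point or a joint stands for the part that bears it (a point fixed in the world has none). Each returns a list of dicts, best first, with "score" (0 to 1); they miss things now and then, are a little off and sometimes report something else, mostly with a low value. They report only what shows in the picture. A call takes as long as a camera call. They do not tell look-alikes from the thing itself.
- models.silhouettes(label, camera): "region" (420x560 bool, what is visible of it) and "location" ([column, row] in pixels, amid what is visible of it).
The state is a dict: "clock": time; "joint_pos": joint angles; "qvel": joint speeds; "tau": joint torques, N m; "tcp_pos": TCP position; "orientation": TCP orientation; "wrist_force": force on the tool from outside, world axes, zero at the start; "ft_torque": the same for the moment, N m; "finger_gap": finger opening in m; "grip_force": force on a finger pad.
Only numpy, scipy, OpenCV 4.12 (cv2) and the standard library are available. Lean on these libraries where they do the work, as an engineer would, in place of code of your own. Each camera call takes 0.05 s, during which the arm holds its last target. There are 200 camera calls.

## Working session

There is one attempt and no reset: what is moved stays moved. The work goes in short steps, Python scripts to look and compute and a tool call to move; the robot and the scene stay as the last step left them, time stands still between calls to the robot, and variables do not carry over. Pictures are saved under pics/ and viewed, at most 14 in all, crops included, and the job is handed in when it is done.

Besides the shell and the picture viewer there is one more tool, called after ">>>" as name([rows], argument=value, ...), one row to a line, values as JSON. drive_tool: Moves the arm, as the interface text tells. Its arguments: {"type":"object","properties":{"series":{"type":"array"},"jaw":{"type":"number"},"grip_force":{"type":"number"}},"required":["series"]}

```bash
ls; mkdir -p pics
python3 - <<'E'
from workcell import env, viewer
import cv2, numpy as np
s=env.get_state()
for k,v in s.items(): print(k,np.round(v,3))
for c in ("scene","top","wrist"):
    im=viewer.read_camera(c); cv2.imwrite(f"pics/{c}0.png",im[:,:,::-1])
    i=viewer.camera_info(c); print(c,{k:np.round(v,3).tolist() for k,v in i.items()})
E
```

```text
pics
clock 0.0
joint_pos [0.971 0.314 0.045 1.304 0.    1.431]
qvel [ 0.    -0.002 -0.    -0.    -0.    -0.002]
tau [-3.0000e-03 -4.8063e+01  2.9853e+01  2.0000e-02 -0.0000e+00 -0.0000e+00]
tcp_pos [0.255 0.515 0.217]
orientation [-0.     0.228  0.974 -0.001]
wrist_force [-0.399  0.829  0.313]
ft_torque [-0.062  0.024 -0.005]
grip_force 0.0
finger_gap 0.085
scene {'intrinsics': [[385.366, 0.0, 286.727], [0.0, 385.366, 208.311], [0.0, 0.0, 1.0]], 'D': [-0.112, 0.0, 0.0, 0.0, 0.0], 'R': [[-0.501, 0.865, -0.008], [0.729, 0.417, -0.543], [-0.467, -0.278, -0.84]], 't': [0.212, -0.375, 1.505]}
top {'intrinsics': [[495.292, 0.0, 278.749], [0.0, 495.292, 211.91], [0.0, 0.0, 1.0]], 'D': [0.037, 0.0, 0.0, 0.0, 0.0], 'R': [[-0.002, -1.0, 0.015], [-0.992, -0.0, -0.126], [0.126, -0.015, -0.992]], 't': [0.07, 0.558, 1.245]}
wrist {'intrinsics': [[292.199, 0.0, 281.713], [0.0, 292.199, 206.6], [0.0, 0.0, 1.0]], 'D': [0.007, 0.0, 0.0, 0.0, 0.0], 'T_tool_cam': [[0.002, -0.953, -0.302, 0.077], [1.0, 0.001, 0.001, -0.0], [-0.0, -0.302, 0.953, -0.155], [0.0, 0.0, 0.0, 1.0]]}
```

View pics/top0.png

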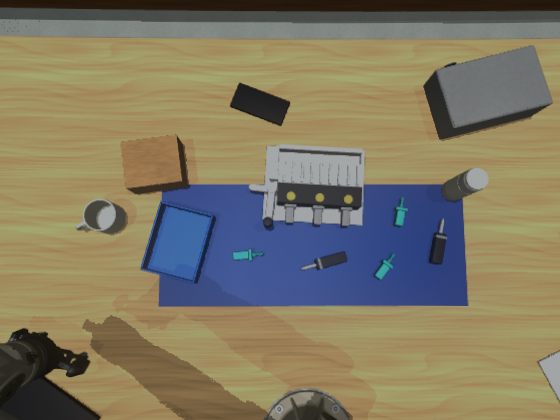

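View pics/scene0.png

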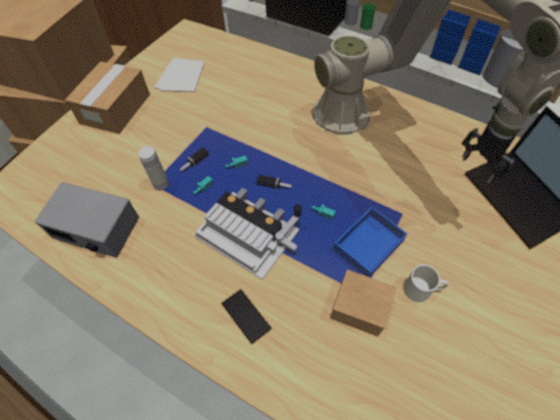

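Top view: the module is in its dock at about (318,185), with brass caps at (291,196), (319,197) and (348,199). Each has a grey plug below it, at (290,214), (318,216) and (346,217). The lever knob is at (268,222) and the bin at (180,243). There are two black probes, at (325,262) and (440,240). The things at (248,255), (400,212) and (385,265) are turquoise look-alikes, so I'll leave them alone.

```bash
cat > h.py <<'E'
from workcell import env, viewer, models
import cv2, numpy as np
from scipy.spatial.transform import Rotation as Ro
def cam(c,s=None):
    i=viewer.camera_info(c)
    K,D=np.array(i["intrinsics"]),np.array(i["D"])
    if "R" in i: R=np.array(i["R"]);t=np.array(i["t"]);return K,D,R.T,-R.T@t
    s=s or env.get_state(); q=s["orientation"]; Rt=Ro.from_quat([q[1],q[2],q[3],q[0]]).as_matrix()
    T=np.array(i["T_tool_cam"]); return K,D,Rt@T[:3,:3],Rt@T[:3,3]+np.array(s["tcp_pos"])
def w(c,px,z,s=None):
    K,D,R,o=cam(c,s); px=np.atleast_2d(np.array(px,float))
    u=cv2.undistortPoints(px[:,None],K,D)[:,0]; d=np.c_[u,np.ones(len(u))]@R.T
    return o+d*((z-o[2])/d[:,2])[:,None]
def sil(l,c,n=3,z=0.,s=None):
    for r in models.silhouettes(l,c)[:n]:
        m=r["region"].astype(np.uint8); ys,xs=np.nonzero(m)
        rc=cv2.minAreaRect(np.c_[xs,ys].astype(np.float32)); b=cv2.boxPoints(rc)
        ctr=[xs.mean(),ys.mean()]
        print(l,"%.2f"%r["score"],m.sum(),np.round(ctr,1),"w",np.round(w(c,ctr,z,s)[0],4).tolist(),"box",np.round(w(c,b,z,s)[:,:2],3).tolist())
def snap(c,name):
    s=env.get_state(); im=viewer.read_camera(c); cv2.imwrite(f"pics/{name}.png",im[:,:,::-1]); return s,im
def blobs(im,m,c,z,s=None,amin=15):
    n,l,st,ce=cv2.connectedComponentsWithStats(m.astype(np.uint8))
    for k in range(1,n):
        if st[k,4]>=amin: print("blob",st[k,4],np.round(ce[k],1),np.round(w(c,ce[k],z,s)[0],4))
E
cat > m1.py <<'E'
from h import *
s,im=snap("top","top1")
hsv=cv2.cvtColor(im,cv2.COLOR_RGB2HSV)
m=(hsv[...,0]>15)&(hsv[...,0]<32)&(hsv[...,1]>110)&(hsv[...,2]>110)
m[:185]=0;m[215:]=0;m[:,:280]=0;m[:,360:]=0
blobs(im,m,"top",.066,amin=8)
for l,z in [("plug1",.056),("probe1",.014),("bin",.05),("dock",.008),("module",.064),("lever_knob",.105),("spray",.085),("carton",.09),("mug",.09)]:
    sil(l,"top",6 if l in("plug1","probe1") else 1,z)
E
python3 m1.py
```

```text
blob 53 [290.5 195.6] [0.5959 0.0403 0.066 ]
blob 57 [319.2 197.2] [ 0.5916 -0.0322  0.066 ]
blob 57 [347.5 198.8] [ 0.5877 -0.1039  0.066 ]
plug1 0.67 176 [344.8 215.7] w [0.5458, -0.0978, 0.056] box [[0.568, -0.086], [0.568, -0.111], [0.522, -0.11], [0.522, -0.085]]
plug1 0.65 139 [289.  212.8] w [0.5532, 0.0441, 0.056] box [[0.576, 0.054], [0.576, 0.031], [0.53, 0.031], [0.53, 0.054]]
plug1 0.60 223 [245.5 254.5] w [0.4477, 0.1536, 0.056] box [[0.462, 0.185], [0.461, 0.115], [0.436, 0.115], [0.437, 0.185]]
plug1 0.54 203 [382.9 268.7] w [0.412, -0.1906, 0.056] box [[0.403, -0.159], [0.453, -0.211], [0.433, -0.23], [0.383, -0.179]]
plug1 0.52 241 [399.4 213.8] w [0.5508, -0.2368, 0.056] box [[0.523, -0.219], [0.595, -0.226], [0.593, -0.26], [0.52, -0.252]]
plug1 0.51 217 [317.1 213.5] w [0.5513, -0.0273, 0.056] box [[0.576, -0.015], [0.576, -0.043], [0.525, -0.042], [0.525, -0.014]]
probe1 0.95 421 [438.  246.4] w [0.4705, -0.3453, 0.014] box [[0.428, -0.321], [0.539, -0.341], [0.535, -0.374], [0.423, -0.353]]
probe1 0.84 404 [327.2 260.6] w [0.4335, -0.056, 0.014] box [[0.429, 0.0
[... 354 characters left out ...]
 box [[0.525, 0.144], [0.747, 0.141], [0.742, -0.16], [0.52, -0.151]]
module 0.63 3858 [318.3 183.4] w [0.6275, -0.0305, 0.064] box [[0.575, 0.099], [0.693, 0.092], [0.679, -0.146], [0.561, -0.137]]
lever_knob 0.66 172 [289.1 212.2] w [0.5486, 0.0457, 0.105] box [[0.571, 0.058], [0.571, 0.031], [0.525, 0.031], [0.524, 0.058]]
spray 0.62 977 [465.2 183.3] w [0.6241, -0.3958, 0.085] box [[0.629, -0.328], [0.676, -0.442], [0.621, -0.461], [0.575, -0.347]]
carton 0.74 3240 [153.9 164. ] w [0.6711, 0.3806, 0.09] box [[0.729, 0.466], [0.75, 0.315], [0.613, 0.296], [0.594, 0.445]]
mug 0.89 1267 [102.5 216.8] w [0.539, 0.5012, 0.09] box [[0.507, 0.567], [0.59, 0.562], [0.577, 0.441], [0.494, 0.447]]
```

>>> drive_tool([
  [[0,0,-0.05,0,0,-0.0425],[0,0,-0.05,0,0,-0.0425],[0,0,-0.05,0,0,-0.0425],[-0.192,-0.368,0,0,0,0],[-0.192,-0.368,0,0,0,0],[-0.192,-0.368,0,0,0,0],[-0.192,-0.368,0,0,0,0],[-0.192,-0.368,0,0,0,0],[-0.192,-0.368,0,0,0,0],[-0.192,-0.368,0,0,0,0],[-0.192,-0.368,0,0,0,0],[-0.192,-0.368,0,0,0,0],[-0.192,-0.368,0,0,0,0],[-0.192,-0.368,0,0,0,0],[-0.192,-0.368,0,0,0,0],[0,0,0,0,0,0],[0,0,0,0,0,0]],
], jaw=0.38)

```text
clock: 2.78
tcp_pos: [0.4994, -0.03, 0.2361]
orientation: [-0.0, 0.03, 1.0, 0.0]
wrist_force: [-0.6, 0.8, 0.6]
finger_gap: 0.0591
grip_force: 0.0
```

```bash
cat > m2.py <<'E'
from h import *
import sys
s,im=snap("wrist",sys.argv[1])
R=cam("wrist",s)
print(np.round(s["tcp_pos"],4),np.round(s["orientation"],4),np.round(s["finger_gap"],4))
hsv=cv2.cvtColor(im,cv2.COLOR_RGB2HSV)
m=(hsv[...,0]>15)&(hsv[...,0]<32)&(hsv[...,1]>110)&(hsv[...,2]>90)
blobs(im,m,"wrist",.066,s,40)
for l,z in [("plug1",.056),("lever_knob",.105),("lever_pivot",.061),("module",.064)]: sil(l,"wrist",4,z,s)
E
python3 m2.py w1
```

```text
[ 0.4994 -0.03    0.2361] [-4.000e-04  3.000e-02  9.996e-01  3.000e-04] 0.0591
blob 46 [553.9 251.8] [0.6025 0.2974 0.066 ]
blob 132 [229.3 261.8] [ 0.5931 -0.1003  0.066 ]
blob 268 [284.9 261.9] [ 0.5973 -0.0315  0.066 ]
plug1 0.97 863 [340.5 221.8] w [0.5519, 0.0393, 0.056] box [[0.523, 0.023], [0.525, 0.054], [0.579, 0.055], [0.577, 0.023]]
plug1 0.95 1318 [138.  117.7] w [0.4171, -0.1826, 0.056] box [[0.437, -0.225], [0.386, -0.173], [0.408, -0.147], [0.46, -0.2]]
plug1 0.87 770 [284.7 221.9] w [0.548, -0.0289, 0.056] box [[0.519, -0.041], [0.521, -0.014], [0.574, -0.016], [0.573, -0.045]]
plug1 0.75 1141 [429.7 128.5] w [0.4473, 0.1376, 0.056] box [[0.434, 0.094], [0.437, 0.169], [0.464, 0.174], [0.462, 0.096]]
lever_knob 0.92 2267 [391.9 236. ] w [0.5523, 0.0844, 0.105] box [[0.505, 0.055], [0.503, 0.104], [0.599, 0.12], [0.602, 0.066]]
lever_pivot 0.83 8262 [315.6 249.5] w [0.585, 0.0075, 0.061] box [[0.513, -0.132], [0.518, 0.129], [0.72, 0.152], [0.716, -0.155]]
module 0.68 11436 [283.1 275.1] w [0.6169, -0.0348, 0.064] box [[0.68, -0.156], [0.545, -0.135], [0.56, 0.077], [0.697, 0.081]]
```

View pics/w1.png

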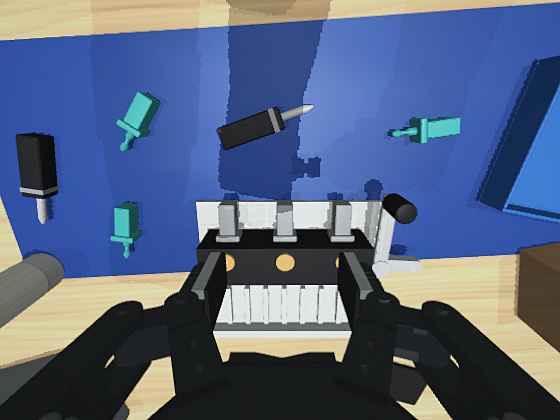

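The wrist view shows the grey plugs at (229,222), (285,222) and (342,222), with the module's face level in the picture, so the tool yaw already matches the dock. Next I'll straddle the middle plug and push.

>>> drive_tool([
  [[0,0.037,0.4,0,0,0],[0,0,0.4,0,0,0],[0,0,0.4,0,0,0],[0,0,0.41,0,0,0],[0,0,0,0,0,0],[-0.15,0,0,0,0,0],[-0.15,0,0,0,0,0],[-0.1,0,0,0,0,0],[-0.06,0,0,0,0,0],[-0.06,0,0,0,0,0],[-0.06,0,0,0,0,0],[-0.05,0,0,0,0,0],[0,0,0,0,0,0]],
])

```text
clock: 4.65
tcp_pos: [0.5761, -0.0302, 0.043]
orientation: [0.0, 0.03, 1.0, 0.0]
wrist_force: [0.5, 0.5, 1.2]
finger_gap: 0.0589
grip_force: 0.0
```

>>> drive_tool([
  [[-0.04,0,0,0,0,0],[-0.04,0,0,0,0,0],[-0.04,0,0,0,0,0]],
])

```text
clock: 5.03
tcp_pos: [0.59, -0.0309, 0.0429]
orientation: [-0.0, 0.03, 1.0, 0.0]
wrist_force: [-2.1, 1.3, -0.6]
finger_gap: 0.0591
grip_force: 0.7
```

```bash
python3 m2.py w2
```

```text
[ 0.59   -0.0309  0.0429] [-2.000e-04  2.960e-02  9.996e-01  1.000e-04] 0.0591
blob 1458 [280.1 328.2] [ 0.624  -0.0336  0.066 ]
plug1 0.91 5083 [154.9 232. ] w [0.5678, -0.096, 0.056] box [[0.542, -0.107], [0.543, -0.074], [0.595, -0.081], [0.594, -0.118]]
plug1 0.89 4985 [405.3 232.3] w [0.5756, 0.035, 0.056] box [[0.549, 0.015], [0.551, 0.049], [0.603, 0.054], [0.601, 0.017]]
plug1 0.57 3828 [280.  234.3] w [0.573, -0.0307, 0.056] box [[0.546, -0.044], [0.546, -0.017], [0.599, -0.018], [0.598, -0.047]]
plug1 0.57 39168 [361.5 200.8] w [0.557, 0.0116, 0.056] box [[0.525, -0.118], [0.518, 0.101], [0.631, 0.137], [0.647, -0.137]]
lever_knob 0.71 10494 [521.5 223.8] w [0.553, 0.0528, 0.105] box [[0.514, 0.026], [0.516, 0.057], [0.593, 0.074], [0.591, 0.036]]
lever_pivot 0.77 38602 [362.6 201. ] w [0.5555, 0.0108, 0.061] box [[0.524, -0.114], [0.518, 0.096], [0.627, 0.131], [0.641, -0.133]]
module 0.64 25191 [280.  313.7] w [0.6162, -0.0332, 0.064] box [[0.568, -0.136], [0.58, 0.075], [0.701, 0.093], [0.685, -0.169]]
```

View pics/w2.png

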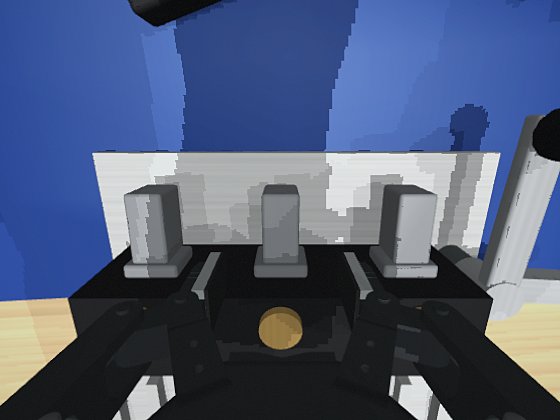

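The fingers sit on both bare face patches, astride the middle plug at (280,230), and the module has moved. I'll carry on to the stop.

>>> drive_tool([
  [[-0.04,0,0,0,0,0],[-0.03,0,0,0,0,0],[0,0,0,0,0,0]],
])

```text
clock: 5.65
tcp_pos: [0.599, -0.0315, 0.0432]
orientation: [0.0, 0.03, 1.0, 0.0]
wrist_force: [-0.1, 0.1, -0.7]
finger_gap: 0.0593
grip_force: 0.0
```

>>> drive_tool([
  [[-0.02,0,0,0,0,0],[-0.02,0,0,0,0,0]],
])

```text
clock: 5.9
tcp_pos: [0.6007, -0.0315, 0.0427]
orientation: [-0.002, 0.03, 1.0, 0.0]
wrist_force: [-10.1, -0.9, 5.3]
finger_gap: 0.0592
grip_force: 5.0
```

>>> drive_tool([
  [[-0.02,0,0,0,0,0],[0,0,0,0,0,0]],
])

```text
clock: 6.15
tcp_pos: [0.6006, -0.0313, 0.042]
orientation: [-0.005, 0.03, 1.0, 0.0]
wrist_force: [-12.0, 0.3, 6.0]
finger_gap: 0.059
grip_force: 6.0
```

>>> drive_tool([
  [[0.1,0,0,0,0,0],[0.2,0,0,0,0,0],[0.25,0.1,-0.1,0,0,0],[0.25,0,-0.4,0,0,0],[0.1,0.4,-0.45,0,0,0],[0,0.4,-0.4,0,0,0],[0,0,0,0,0,0],[0,0,0,0,0,0]],
], jaw=0.2)

```text
clock: 7.15
tcp_pos: [0.5053, 0.0714, 0.1932]
orientation: [0.001, 0.029, 1.0, -0.0]
wrist_force: [0.2, 0.1, -0.8]
finger_gap: 0.0513
grip_force: 0.0
```

Run:
```python
from h import *
print(w("top",[268,222],.105))
s,im=snap("wrist","w3")
print(s["tcp_pos"])
sil("lever_knob","wrist",2,.105,s); sil("cam_lever","wrist",1,.06,s)
```

```text
[[0.5244955  0.09706351 0.105     ]]
[0.50534131 0.07143137 0.19318835]
lever_knob 0.94 2263 [307.9 252.6] w [0.551, 0.0931, 0.105] box [[0.503, 0.08], [0.505, 0.113], [0.6, 0.112], [0.598, 0.075]]
cam_lever 0.66 2570 [160.4 126.9] w [0.4336, -0.0399, 0.06] box [[0.433, -0.086], [0.403, 0.018], [0.429, 0.025], [0.461, -0.082]]
```

View pics/w3.png

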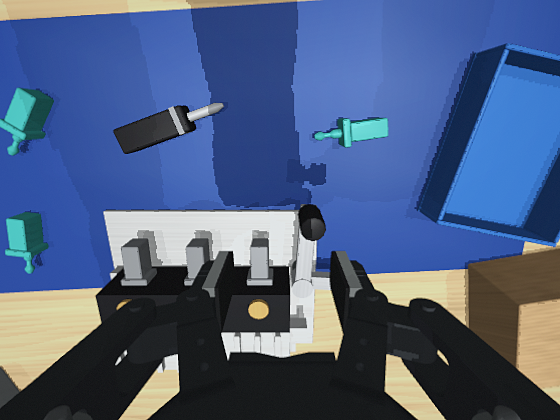

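Run:
```python
from h import *
im=cv2.imread("pics/w3.png")[180:320,250:390]; cv2.imwrite("pics/w3c.png",cv2.resize(im,None,fx=4,fy=4,interpolation=2))
print(w("wrist",[[315,229],[312,206]],.105),w("wrist",[304,290],.061),w("wrist",[312,206],.06))
```

```text
[[0.52628806 0.09914933 0.105     ]
 [0.50466801 0.09708207 0.105     ]] [[0.61740206 0.08925471 0.061     ]] [[0.51899598 0.10113601 0.06      ]]
```

View pics/w3c.png

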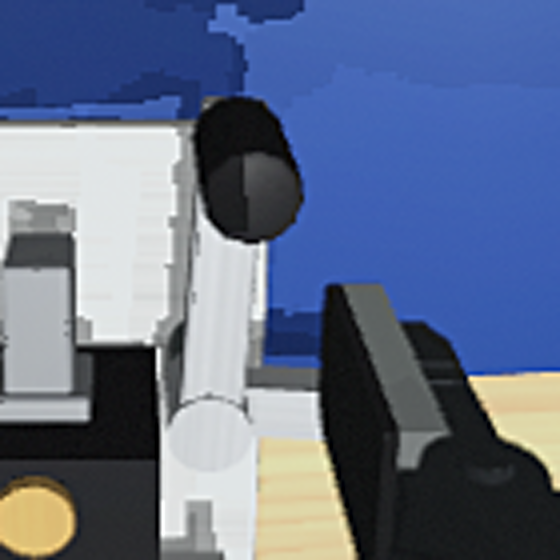

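The enlarged crop shows the knob's top at (313,229) and the hub at (303,288). I'll grasp the knob and swing it.

>>> drive_tool([
  [[-0.155,0.228,0,0,0,0],[0,0,0.3,0,0,0],[0,0,0.3,0,0,0],[0,0,0.34,0,0,0],[0,0,0,0,0,0]],
])

```text
clock: 7.92
tcp_pos: [0.5216, 0.0966, 0.0766]
orientation: [-0.005, 0.03, 1.0, -0.0]
wrist_force: [-0.1, -0.4, -0.1]
finger_gap: 0.0513
grip_force: 0.0
```

>>> drive_tool([
  [[0,0,0,0,0,0],[0,0,0,0,0,0],[0,0,0,0,0,0],[0,0,0,0,0,0]],
], jaw=-1, grip_force=20)

```text
clock: 8.43
tcp_pos: [0.5266, 0.0974, 0.0821]
orientation: [0.002, 0.03, 1.0, -0.0]
wrist_force: [-1.2, -1.5, 6.3]
finger_gap: 0.0226
grip_force: 20.3
```

>>> drive_tool([
  [[-0.011,0.13,0,0,0,0.0556],[-0.011,0.13,0,0,0,0.0556],[-0.011,0.13,0,0,0,0.0556],[-0.011,0.13,0,0,0,0.0556],[-0.011,0.13,0,0,0,0.0556],[-0.011,0.13,0,0,0,0.0556],[-0.011,0.13,0,0,0,0.0556],[0,0,0,0,0,0]],
])

```text
clock: 9.43
tcp_pos: [0.5923, 0.1771, 0.0821]
orientation: [0.003, 0.599, 0.801, 0.0]
wrist_force: [1.6, -7.1, 5.5]
finger_gap: 0.0228
grip_force: 20.3
```

>>> drive_tool([
  [[-0.011,0.13,0,0,0,0.0556],[-0.011,0.13,0,0,0,0.0556],[0,0.02,0,0,0,0],[0,0,0,0,0,0]],
])

```text
clock: 9.93
tcp_pos: [0.6238, 0.1806, 0.0821]
orientation: [0.002, 0.729, 0.685, 0.0]
wrist_force: [0.1, -5.6, 5.3]
finger_gap: 0.0224
grip_force: 20.4
```

>>> drive_tool([
  [[0,0,0,0,0,0],[0,0,0,0,0,0],[0,0,-0.3,0,0,0],[0,0,-0.4,0,0,0],[0,0,-0.3,0,0,-0.05],[0,0,0,0,0,-0.055],[0,0,0,0,0,-0.055],[0,0,0,0,0,-0.055],[0,0,0,0,0,-0.055],[0,0,0,0,0,-0.055],[0,0,0,0,0,-0.055],[0,0,0,0,0,-0.055],[0,0,0,0,0,-0.055],[0.4,-0.4,0,0,0,-0.01],[0.4,-0.4,0,0,0,0],[0.2,-0.4,0,0,0,0],[0,-0.3,0,0,0,0],[0,0,0,0,0,0]],
], jaw=0.2)

```text
clock: 12.18
tcp_pos: [0.4982, 0.0167, 0.2007]
orientation: [0.0, 0.032, 0.999, 0.0]
wrist_force: [-0.0, 1.0, 0.1]
finger_gap: 0.0515
grip_force: 0.0
```

```bash
python3 m1.py | head -3; python3 m2.py w4; python3 -c "
from h import *
sil('probe1','wrist',3,.014)"
```

```text
plug1 0.75 1495 [270.8 185. ] w [0.6247, 0.0904, 0.056] box [[0.64, 0.206], [0.849, -0.048], [0.709, -0.154], [0.506, 0.099]]
plug1 0.56 192 [382.4 268.7] w [0.4121, -0.1895, 0.056] box [[0.404, -0.158], [0.454, -0.21], [0.434, -0.229], [0.384, -0.178]]
plug1 0.55 251 [399.2 213.8] w [0.5507, -0.2362, 0.056] box [[0.522, -0.22], [0.594, -0.222], [0.594, -0.257], [0.522, -0.255]]
[0.4987 0.0188 0.2004] [-1.000e-04  2.970e-02  9.996e-01  1.000e-04] 0.0511
blob 141 [549.2 262.1] [0.5942 0.3083 0.066 ]
blob 65 [551.5 275.4] [0.6112 0.3143 0.066 ]
blob 307 [242.  308.1] [ 0.6346 -0.0353  0.066 ]
blob 306 [305.7 308.1] [0.639  0.0389 0.066 ]
plug1 0.92 853 [304.  262.5] w [0.5849, 0.0395, 0.056] box [[0.556, 0.024], [0.555, 0.05], [0.612, 0.053], [0.614, 0.026]]
plug1 0.82 1157 [402.4 133.1] w [0.4467, 0.1423, 0.056] box [[0.434, 0.101], [0.438, 0.171], [0.464, 0.173], [0.46, 0.102]]
plug1 0.77 1759 [ 79.9 120.7] w [0.4167, -0.1744, 0.056] box [[0.435, -0.218], [0.386, -0.167], [0.409, -0.138], [0.461, -0.189]]
plug1 0.68 945 [244.3 262.7] w [0.5812, -0.0287, 0.056] box [[0.551, -0.038], [0.553, -0.012], [0.61, -0.016], [0.608, -0.045]]
lever_knob 0.81 1471 [412.5 288.8] w [0.5932, 0.1427, 0.105] box [[0.578, 0.066], [0.578, 0.181], [0.624, 0.189], [0.625, 0.067]]
lever_pivot 0.86 10656 [276.  241.5] w [0.5546, 0.0095, 0.061] box [[0.51, -0.122], [0.529, 0.201], [0.67, 0.218], [0.648, -0.148]]
module 0.72 9354 [269.5 313.5] w [0.6454, -0.004, 0.064] box [[0.579, -0.14], [0.564, 0.072], [0.703, 0.086], [0.724, -0.154]]
probe1 0.84 2227 [211.1 129.8] w [0.434, -0.0578, 0.014] box [[0.434, -0.11], [0.401, 0.007], [0.428, 0.016], [0.463, -0.105]]
probe1 0.63 9167 [269.6 313.4] w [0.6838, -0.0093, 0.014] box [[0.605, -0.169], [0.589, 0.077], [0.752, 0.093], [0.774, -0.186]]
```

View pics/w4.png

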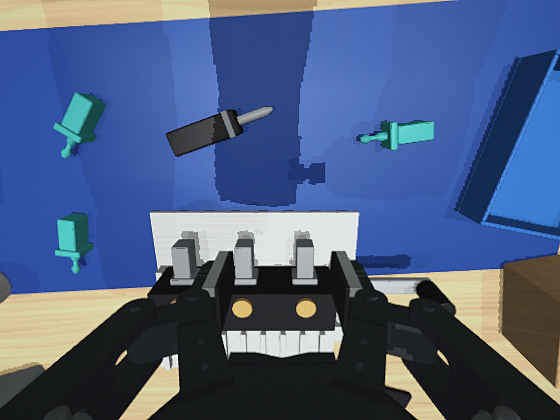

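The lever is locked, with its handle pointing left at (400,287). The plugs are at (184,260), (244,262) and (304,262). I'll grasp the left plug first.

>>> drive_tool([
  [[-0.366,0.116,0,0,0,0],[-0.366,0.116,0,0,0,0],[0,0,0.35,0,0,0],[0,0,0.35,0,0,0],[0,0,0.35,0,0,0],[0,0,0.32,0,0,0],[0,0,0,0,0,0],[0,0,0,0,0,0]],
])

```text
clock: 13.98
tcp_pos: [0.589, 0.0406, 0.0375]
orientation: [0.001, 0.03, 1.0, 0.0]
wrist_force: [0.4, 0.2, 1.6]
finger_gap: 0.0514
grip_force: 0.0
```

>>> drive_tool([
  [[0,0,0,0,0,0],[0,0,0,0,0,0],[0,0,0,0,0,0],[0,0,0,0,0,0]],
], jaw=-1, grip_force=60)

```text
clock: 14.48
tcp_pos: [0.5889, 0.0406, 0.0374]
orientation: [0.001, 0.03, 1.0, -0.0]
wrist_force: [-1.1, -0.0, 6.2]
finger_gap: 0.0169
grip_force: 58.8
```

>>> drive_tool([
  [[0.04,0,0,0,0,0],[0.06,0,0,0,0,0],[0.1,0,0,0,0,0],[0.12,0,0,0,0,0],[0.12,0,0,0,0,0],[0,0,-0.3,0,0,0],[0,0,-0.35,0,0,0],[0,0,-0.2,0,0,0]],
])

```text
clock: 15.48
tcp_pos: [0.5348, 0.0439, 0.1399]
orientation: [0.0, 0.03, 1.0, -0.0]
wrist_force: [1.2, 0.6, -1.4]
finger_gap: 0.0168
grip_force: 58.8
```

>>> drive_tool([
  [[0.107,0.37,0,0,0,0],[0.107,0.37,0,0,0,0],[0.107,0.37,0,0,0,0],[0.107,0.37,0,0,0,0],[0.107,0.37,0,0,0,0],[0.107,0.37,0,0,0,0],[0.107,0.37,0,0,0,0],[0,0,0.3,0,0,0],[0,0,0.3,0,0,0],[0,0,0,0,0,0]],
])

```text
clock: 16.73
tcp_pos: [0.4608, 0.3577, 0.063]
orientation: [-0.003, 0.03, 1.0, -0.002]
wrist_force: [0.4, -0.3, 0.1]
finger_gap: 0.017
grip_force: 58.8
```

>>> drive_tool([
  [[0,0,0,0,0,0],[0,0,0,0,0,0],[0,0,-0.3,0,0,0],[0,0,-0.4,0,0,0],[0,0,-0.1,0,0,0]],
], jaw=0.1)

```text
clock: 17.35
tcp_pos: [0.4669, 0.3608, 0.1675]
orientation: [0.004, 0.03, 1.0, 0.002]
wrist_force: [-0.1, -0.2, -0.2]
finger_gap: 0.0467
grip_force: 0.0
```

Run:
```python
from h import *
s,im=snap("wrist","w5"); print(s["tcp_pos"])
sil("bin","wrist",1,.05,s); sil("plug1","wrist",4,.02,s)
s,im=snap("top","t5"); sil("plug1","top",6,.02)
```

```text
[0.46687993 0.36078919 0.16745584]
bin 0.76 22491 [249.4 199.4] w [0.4676, 0.33, 0.05] box [[0.549, 0.227], [0.378, 0.285], [0.408, 0.418], [0.591, 0.387]]
plug1 0.83 1204 [279.3 195.8] w [0.4743, 0.3586, 0.02] box [[0.441, 0.347], [0.443, 0.375], [0.521, 0.371], [0.519, 0.341]]
plug1 0.76 1543 [ 89.4 184.3] w [0.4496, 0.1596, 0.02] box [[0.443, 0.114], [0.425, 0.196], [0.456, 0.198], [0.475, 0.113]]
plug1 0.68 188 [344.1 204.7] w [0.579, -0.1019, 0.02] box [[0.552, -0.088], [0.602, -0.089], [0.602, -0.12], [0.552, -0.119]]
plug1 0.66 185 [399.1 214.3] w [0.5539, -0.2453, 0.02] box [[0.529, -0.229], [0.583, -0.237], [0.58, -0.266], [0.526, -0.258]]
plug1 0.65 159 [316.5 201.5] w [0.5875, -0.0294, 0.02] box [[0.61, -0.018], [0.61, -0.044], [0.56, -0.044], [0.56, -0.017]]
plug1 0.49 217 [382.9 268.5] w [0.413, -0.1988, 0.02] box [[0.405, -0.164], [0.458, -0.219], [0.435, -0.241], [0.382, -0.187]]
plug1 0.47 77 [165.6 252.3] w [0.4553, 0.3608, 0.02] box [[0.515, 0.374], [0.515, 0.351], [0.441, 0.349], [0.441, 0.372]]
plug1 0.45 222 [245.5 254.5] w [0.4492, 0.1555, 0.02] box [[0.438, 0.188], [0.463, 0.188], [0.463, 0.113], [0.438, 0.113]]
```

>>> drive_tool([
  [[-0.146,-0.4,0,0,0,0],[-0.146,-0.4,0,0,0,0],[-0.146,-0.4,0,0,0,0],[-0.146,-0.4,0,0,0,0],[-0.146,-0.4,0,0,0,0],[-0.146,-0.4,0,0,0,0],[-0.146,-0.4,0,0,0,0],[-0.146,-0.4,0,0,0,0],[0,0,0,0,0,0],[0,0,0.35,0,0,0],[0,0,0.4,0,0,0],[0,0,0.34,0,0,0],[0,0,0,0,0,0],[0,0,0,0,0,0]],
])

```text
clock: 19.35
tcp_pos: [0.5813, -0.0316, 0.0322]
orientation: [0.0, 0.03, 1.0, 0.0]
wrist_force: [-0.5, -0.5, 0.4]
finger_gap: 0.047
grip_force: 0.0
```

>>> drive_tool([
  [[0,0,0,0,0,0],[0,0,0,0,0,0],[0,0,0,0,0,0],[0,0,0,0,0,0]],
], jaw=-1, grip_force=60)

```text
clock: 19.85
tcp_pos: [0.5826, -0.0318, 0.0331]
orientation: [0.002, 0.03, 1.0, 0.0]
wrist_force: [0.3, 2.1, 6.3]
finger_gap: 0.018
grip_force: 58.5
```

>>> drive_tool([
  [[0.04,0,0,0,0,0],[0.06,0,0,0,0,0],[0.1,0,0,0,0,0],[0.12,0,0,0,0,0],[0.12,0,0,0,0,0],[0,0,-0.3,0,0,0],[0,0,-0.35,0,0,0],[0,0,-0.2,0,0,0],[0,0,0,0,0,0]],
])

```text
clock: 20.98
tcp_pos: [0.5289, -0.0295, 0.135]
orientation: [0.002, 0.03, 1.0, -0.0]
wrist_force: [0.5, -0.2, -0.4]
finger_gap: 0.0178
grip_force: 58.3
```

>>> drive_tool([
  [[0.094,0.361,0,0,0,0],[0.094,0.361,0,0,0,0],[0.094,0.361,0,0,0,0],[0.094,0.361,0,0,0,0],[0.094,0.361,0,0,0,0],[0.094,0.361,0,0,0,0],[0.094,0.361,0,0,0,0],[0.094,0.361,0,0,0,0],[0,0,0.3,0,0,0],[0,0,0.28,0,0,0],[0,0,0,0,0,0]],
])

```text
clock: 22.35
tcp_pos: [0.4553, 0.3204, 0.0596]
orientation: [-0.004, 0.03, 1.0, -0.002]
wrist_force: [-0.3, 0.1, 0.3]
finger_gap: 0.0183
grip_force: 58.4
```

>>> drive_tool([
  [[0,0,0,0,0,0],[0,0,0,0,0,0],[0,0,-0.3,0,0,0],[0,0,-0.4,0,0,0],[0,0,-0.15,0,0,0]],
], jaw=0.1)

```text
clock: 22.98
tcp_pos: [0.4614, 0.3233, 0.1706]
orientation: [0.003, 0.03, 1.0, 0.002]
wrist_force: [0.3, 0.1, -0.7]
finger_gap: 0.0471
grip_force: 0.0
```

>>> drive_tool([
  [[-0.133,-0.387,0,0,0,0],[-0.133,-0.387,0,0,0,0],[-0.133,-0.387,0,0,0,0],[-0.133,-0.387,0,0,0,0],[-0.133,-0.387,0,0,0,0],[-0.133,-0.387,0,0,0,0],[-0.133,-0.387,0,0,0,0],[-0.133,-0.387,0,0,0,0],[-0.133,-0.387,0,0,0,0],[0,0,0,0,0,0],[0,0,0.35,0,0,0],[0,0,0.4,0,0,0],[0,0,0.35,0,0,0],[0,0,0,0,0,0],[0,0,0,0,0,0]],
])

```text
clock: 24.85
tcp_pos: [0.5786, -0.1034, 0.0359]
orientation: [0.001, 0.03, 1.0, -0.0]
wrist_force: [0.4, -0.5, -0.2]
finger_gap: 0.0469
grip_force: 0.0
```

>>> drive_tool([
  [[0,0,0,0,0,0],[0,0,0,0,0,0],[0,0,0,0,0,0],[0,0,0,0,0,0]],
], jaw=-1, grip_force=60)

```text
clock: 25.35
tcp_pos: [0.5789, -0.1036, 0.0358]
orientation: [0.002, 0.03, 1.0, -0.0]
wrist_force: [-0.3, 1.6, 6.3]
finger_gap: 0.0179
grip_force: 58.5
```

>>> drive_tool([
  [[0.04,0,0,0,0,0],[0.06,0,0,0,0,0],[0.1,0,0,0,0,0],[0.12,0,0,0,0,0],[0.12,0,0,0,0,0],[0,0,-0.3,0,0,0],[0,0,-0.35,0,0,0],[0,0,-0.2,0,0,0],[0,0,0,0,0,0]],
])

```text
clock: 26.48
tcp_pos: [0.5252, -0.1008, 0.1375]
orientation: [0.002, 0.03, 1.0, -0.001]
wrist_force: [-0.3, 0.2, -0.7]
finger_gap: 0.0177
grip_force: 58.5
```

>>> drive_tool([
  [[0.089,0.357,0,0,0,0],[0.089,0.357,0,0,0,0],[0.089,0.357,0,0,0,0],[0.089,0.357,0,0,0,0],[0.089,0.357,0,0,0,0],[0.089,0.357,0,0,0,0],[0.089,0.357,0,0,0,0],[0.089,0.357,0,0,0,0],[0.089,0.357,0,0,0,0],[0,0,0.3,0,0,0],[0,0,0.3,0,0,0],[0,0,0,0,0,0]],
])

```text
clock: 27.98
tcp_pos: [0.4479, 0.2885, 0.0597]
orientation: [-0.004, 0.03, 1.0, -0.002]
wrist_force: [0.2, 0.4, -0.0]
finger_gap: 0.0176
grip_force: 58.6
```

>>> drive_tool([
  [[0,0,0,0,0,0],[0,0,0,0,0,0],[0,0,-0.3,0,0,0],[0,0,-0.4,0,0,0],[0,0,-0.4,0,0,0]],
], jaw=0.1)

```text
clock: 28.6
tcp_pos: [0.4525, 0.2903, 0.1986]
orientation: [0.001, 0.03, 1.0, 0.001]
wrist_force: [0.4, 0.6, 0.8]
finger_gap: 0.047
grip_force: 0.0
```

Run:
```python
from h import *
s,im=snap("wrist","w6"); print(s["tcp_pos"])
sil("plug1","wrist",4,.02,s); sil("plug1","top",0)
s,im=snap("top","t6"); sil("probe1","top",6,.014)
cv2.imwrite("pics/t6c.png",cv2.resize(im[130:310,130:470,::-1],None,fx=2.3,fy=2.3))
```

```text
[0.45245257 0.29029811 0.19861792]
plug1 0.98 1031 [310.7 191. ] w [0.4641, 0.3242, 0.02] box [[0.508, 0.303], [0.43, 0.311], [0.434, 0.341], [0.512, 0.335]]
plug1 0.88 1113 [340.1 196.4] w [0.4728, 0.3588, 0.02] box [[0.441, 0.34], [0.441, 0.372], [0.52, 0.378], [0.52, 0.343]]
plug1 0.83 1023 [284.2 189. ] w [0.4598, 0.2932, 0.02] box [[0.426, 0.28], [0.428, 0.308], [0.506, 0.305], [0.504, 0.274]]
plug1 0.79 1167 [168.8 187. ] w [0.4493, 0.1583, 0.02] box [[0.441, 0.112], [0.425, 0.19], [0.457, 0.194], [0.474, 0.114]]
probe1 0.97 431 [326.4 260.6] w [0.4334, -0.0541, 0.014] box [[0.427, 0.017], [0.462, -0.1], [0.434, -0.108], [0.399, 0.008]]
probe1 0.77 502 [437.8 246. ] w [0.4713, -0.3448, 0.014] box [[0.427, -0.316], [0.546, -0.341], [0.539, -0.378], [0.421, -0.353]]
```

View pics/t6c.png

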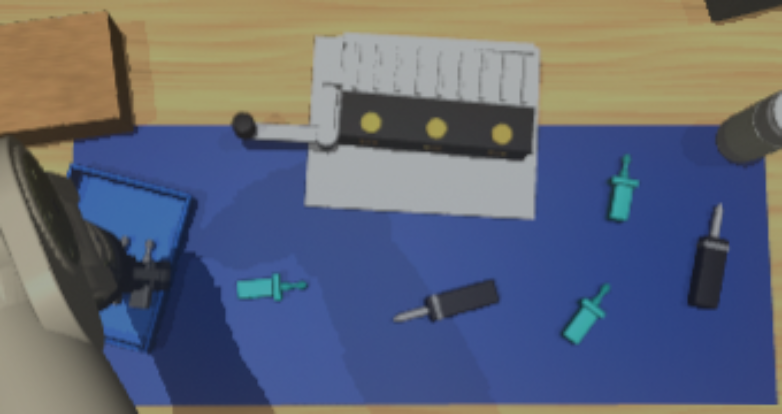

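All three grey plugs are in the bin and the terminals are empty. Two probes remain, probe B at crop (450,302) and probe A at (708,255). I'll go over probe B with the tool turned onto its axis.

>>> drive_tool([
  [[-0.006,-0.375,0,0,0,0],[-0.006,-0.375,0,0,0,0],[-0.006,-0.375,0,0,0,0],[-0.006,-0.375,0,0,0,0],[-0.006,-0.375,0,0,0,0],[-0.006,-0.375,0,0,0,0],[-0.006,-0.375,0,0,0,0],[-0.006,-0.375,0,0,0,0],[0,0,0,0,0,-0.0556],[0,0,0,0,0,-0.0556],[0,0,0,0,0,-0.0556],[0,0,0,0,0,-0.0556],[0,0,0,0,0,-0.0556],[0,0,0,0,0,-0.0556],[0,0,0,0,0,-0.0556],[0,0,0,0,0,-0.0556],[0,0,0,0,0,-0.0556],[0,0,0,0,0,-0.0556],[0,0,0,0,0,-0.0556]],
])

```text
clock: 31.22
tcp_pos: [0.435, -0.0691, 0.1944]
orientation: [0.0, 0.804, -0.595, -0.001]
wrist_force: [0.2, 1.1, -0.7]
finger_gap: 0.0471
grip_force: 0.0
```

>>> drive_tool([
  [[0,0,0,0,0,0],[0,0,0,0,0,0]],
])

```text
clock: 31.48
tcp_pos: [0.4355, -0.0692, 0.1951]
orientation: [0.0, 0.801, -0.599, -0.001]
wrist_force: [-0.2, 0.9, -0.1]
finger_gap: 0.0475
grip_force: 0.0
```

```bash
cat > pr.py <<'E'
from h import *
import sys
s,im=snap("wrist",sys.argv[1]); print(np.round(s["tcp_pos"],4),np.round(s["orientation"],4),np.round(s["joint_pos"],2))
for r in models.silhouettes("probe1","wrist")[:2]:
    ys,xs=np.nonzero(r["region"]); P=w("wrist",np.c_[xs,ys],.014,s)[:,:2]
    rc=cv2.minAreaRect((P*1000).astype(np.float32)); print("%.2f"%r["score"],len(xs),[np.round(v,1) for v in rc])
q=s["orientation"]; Rt=Ro.from_quat([q[1],q[2],q[3],q[0]]).as_matrix(); print("toolx yaw",np.arctan2(Rt[1,0],Rt[0,0]))
E
python3 pr.py w7
```

```text
[ 0.4355 -0.0692  0.1951] [ 2.000e-04  8.010e-01 -5.987e-01 -6.000e-04] [-0.34  0.07 -0.32  1.19  0.   -2.2 ]
0.59 1957 [array([431.5, -45.7]), array([ 30.6, 121.6]), np.float64(13.9)]
toolx yaw -1.2836808840709586
```

View pics/w7.png

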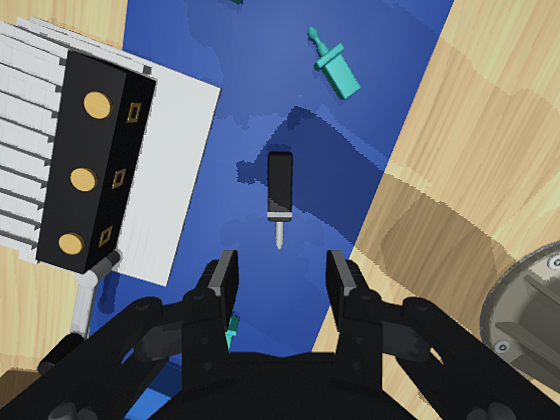

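Run:
```python
from h import *
im=cv2.imread("pics/w7.png")
cv2.imwrite("pics/w7c.png",cv2.resize(im[140:260,230:330],None,fx=5,fy=5,interpolation=cv2.INTER_CUBIC))
P=w("wrist",[[280.5,152],[279.5,218],[279.5,220]],.028); print(P, w("wrist",[279,247],.014), np.linalg.norm(P[1]-P[0]))
```

```text
[[ 0.44760238 -0.10489374  0.028     ]
 [ 0.42690349 -0.03104841  0.028     ]
 [ 0.42619484 -0.02865232  0.028     ]] [[0.41511499 0.01137692 0.014     ]] 0.0766914385681566
```

View pics/w7c.png

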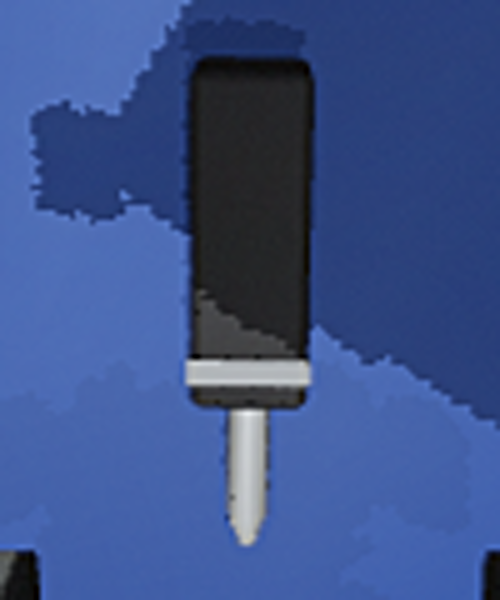

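>>> drive_tool([
  [[-0.03,-0.018,0.3,0,0,0.004],[0,0,0.35,0,0,0],[0,0,0.35,0,0,0],[0,0,0.25,0,0,0],[0,0,0.12,0,0,0],[0,0,0.08,0,0,0],[0,0,0,0,0,0],[0,0,0,0,0,0],[0,0,0,0,0,0]],
])

```text
clock: 32.7
tcp_pos: [0.4377, -0.0655, 0.0225]
orientation: [-0.0, 0.798, -0.603, 0.001]
wrist_force: [0.7, -0.3, 0.7]
finger_gap: 0.0469
grip_force: 0.0
```

>>> drive_tool([
  [[0,0,0.06,0,0,0],[0,0,0,0,0,0],[0,0,0,0,0,0]],
])

```text
clock: 33.08
tcp_pos: [0.4369, -0.0652, 0.0145]
orientation: [-0.0, 0.798, -0.603, -0.0]
wrist_force: [-0.3, 0.1, -0.2]
finger_gap: 0.0472
grip_force: 0.0
```

>>> drive_tool([
  [[0,0,0,0,0,0],[0,0,0,0,0,0],[0,0,0,0,0,0],[0,0,0,0,0,0],[0,0,0,0,0,0]],
], jaw=-1, grip_force=80)

```text
clock: 33.7
tcp_pos: [0.4375, -0.0655, 0.015]
orientation: [-0.0, 0.798, -0.603, 0.0]
wrist_force: [-0.8, -0.1, 5.7]
finger_gap: 0.0
grip_force: 2.9
```

>>> drive_tool([
  [[0,0,0,0,0,0],[0,0,0,0,0,0],[0,0,0,0,0,0],[0,0,-0.3,0,0,0],[0,0,-0.4,0,0,0],[0,0,-0.4,0,0,0],[0,0,-0.4,0,0,0],[0,0,0,0,0,0],[0,0,0,0,0,0]],
], jaw=0.2)

```text
clock: 34.83
tcp_pos: [0.4366, -0.0651, 0.1938]
orientation: [0.0, 0.798, -0.603, -0.0]
wrist_force: [-0.5, 0.3, 0.1]
finger_gap: 0.0511
grip_force: 0.0
```

```bash
python3 pr.py w8; python3 -c "
from h import *
im=cv2.imread('pics/w8.png');cv2.imwrite('pics/w8c.png',im)
snap('top','t8'); sil('probe1','top',4,.014)"
```

```text
[ 0.4366 -0.0651  0.1938] [ 1.000e-04  7.981e-01 -6.025e-01 -5.000e-04] [-0.33  0.07 -0.32  1.18  0.   -2.18]
0.85 2010 [array([432.2, -46.5]), array([ 29.9, 121.2]), np.float64(15.6)]
toolx yaw -1.2932703938461234
probe1 0.69 386 [439.  245.2] w [0.4735, -0.3481, 0.014] box [[0.427, -0.324], [0.541, -0.347], [0.537, -0.377], [0.422, -0.353]]
probe1 0.62 226 [320.3 262.4] w [0.4289, -0.0382, 0.014] box [[0.431, 0.013], [0.45, -0.064], [0.423, -0.071], [0.404, 0.006]]
probe1 0.19 3852 [318.7 172.5] w [0.6663, -0.0366, 0.014] box [[0.612, 0.096], [0.738, 0.087], [0.72, -0.157], [0.595, -0.145]]
```

View pics/w8.png

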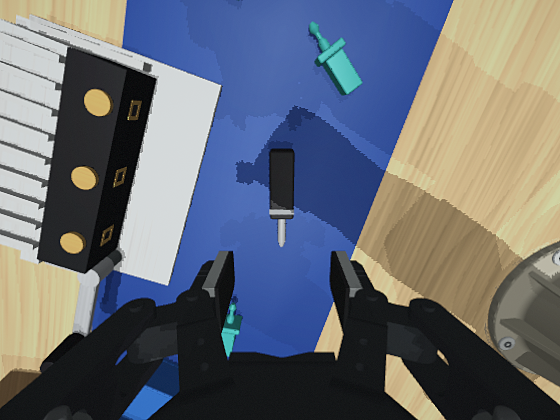

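The probe hasn't moved, at (281,185), and lies right under the tool, yet the jaws shut empty. I'll repeat the descent and look before closing.

>>> drive_tool([
  [[0,0,0.3,0,0,0],[0,0,0.35,0,0,0],[0,0,0.35,0,0,0],[0,0,0.25,0,0,0],[0,0,0.12,0,0,0],[0,0,0.1,0,0,0],[0,0,0,0,0,0],[0,0,0,0,0,0],[0,0,0,0,0,0]],
])

```text
clock: 36.15
tcp_pos: [0.4377, -0.0655, 0.0189]
orientation: [-0.0, 0.798, -0.603, 0.001]
wrist_force: [-0.1, -0.3, 0.5]
finger_gap: 0.0516
grip_force: 0.0
```

```bash
python3 pr.py w9
```

```text
[ 0.4377 -0.0655  0.0189] [-3.000e-04  7.981e-01 -6.025e-01  7.000e-04] [-0.33  0.23 -0.6   0.74  0.   -2.18]
0.96 7390 [array([431.8, -46.9]), array([ 31.1, 122.3]), np.float64(16.3)]
toolx yaw -1.293291475513796
```

View pics/w9.png

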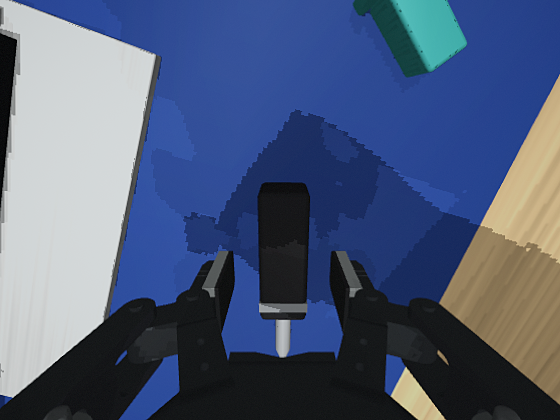

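The handle at (283,250) lies squarely between the pads. Closing.

>>> drive_tool([
  [[0,0,0.02,0,0,0],[0,0,0,0,0,0],[0,0,0,0,0,0]],
], jaw=-0.6, grip_force=50)

```text
clock: 36.62
tcp_pos: [0.437, -0.0652, 0.0157]
orientation: [-0.0, 0.798, -0.603, -0.0]
wrist_force: [0.9, 0.6, 0.6]
finger_gap: 0.0172
grip_force: 0.0
```

>>> drive_tool([
  [[0,0,0,0,0,0],[0,0,0,0,0,0],[0,0,0,0,0,0]],
])

```text
clock: 37.0
tcp_pos: [0.4371, -0.0653, 0.0157]
orientation: [-0.0, 0.798, -0.603, -0.0]
wrist_force: [0.2, 0.3, -0.3]
finger_gap: 0.0172
grip_force: 0.0
```

```bash
python3 pr.py w10
```

```text
[ 0.4371 -0.0653  0.0157] [-0.      0.7981 -0.6025 -0.    ] [-0.33  0.23 -0.61  0.73  0.   -2.18]
0.68 6376 [array([432.2, -48.5]), array([ 30. , 118.7]), np.float64(15.6)]
toolx yaw -1.2932753096767788
```

View pics/w10.png

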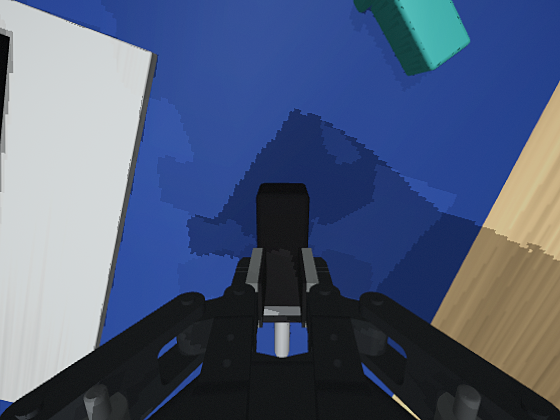

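The picture shows the pads at (255,275) and (310,275) drawn over the handle, so they may be above it. I'll check where the fingertips really are.

Run:
```python
from h import *
i=viewer.camera_info("wrist");K=np.array(i["intrinsics"]);T=np.linalg.inv(np.array(i["T_tool_cam"]))
for g in (.0172,.0515):
  for z in (.011,0,-.01,-.02,-.03,-.04):
    r=[]
    for x in (.011,-.011):
        p=T@[x,g/2,z,1]; u=K@(p[:3]/p[2]); r.append(np.round(u[:2]).astype(int).tolist())
    print(g,z,r)
for f in ("w9","w10"):
    im=cv2.imread(f"pics/{f}.png")
    print(f,"row265",[ (c,int(im[265,c].mean())) for c in range(295 if f=="w10" else 320,365,3)])
    col=308 if f=="w10" else 336
    print([(r,int(im[r,col].mean())) for r in range(235,330,5)])
s=env.get_state();print(np.round(s["wrist_force"],2),s["finger_gap"])
```

```text
0.0172 0.011 [[296, 228], [295, 260]]
0.0172 0 [[297, 235], [296, 269]]
0.0172 -0.01 [[297, 242], [297, 278]]
0.0172 -0.02 [[298, 251], [298, 288]]
0.0172 -0.03 [[300, 260], [299, 299]]
0.0172 -0.04 [[301, 271], [300, 312]]
0.0515 0.011 [[324, 228], [322, 260]]
0.0515 0 [[326, 235], [325, 269]]
0.0515 -0.01 [[329, 242], [327, 278]]
0.0515 -0.02 [[332, 251], [330, 288]]
0.0515 -0.03 [[335, 260], [333, 299]]
0.0515 -0.04 [[339, 271], [337, 312]]
w9 row265 [(320, 63), (323, 62), (326, 63), (329, 68), (332, 15), (335, 17), (338, 20), (341, 89), (344, 88), (347, 88), (350, 90), (353, 16), (356, 23), (359, 23), (362, 44)]
[(235, 71), (240, 69), (245, 63), (250, 60), (255, 12), (260, 20), (265, 17), (270, 15), (275, 16), (280, 17), (285, 17), (290, 13), (295, 17), (300, 15), (305, 12), (310, 64), (315, 103), (320, 93), (325, 92)]
w10 row265 [(295, 19), (298, 15), (301, 19), (304, 89), (307, 87), (310, 89), (313, 90), (316, 17), (319, 22), (322, 25), (325, 21), (328, 61), (331, 63), (334, 62), (337, 62), (340, 63), (343, 62), (346, 62), (349, 62), (352, 63), (355, 62), (358, 62), (361, 62), (364, 62)]
[(235, 42), (240, 68), (245, 61), (250, 89), (255, 87), (260, 87), (265, 89), (270, 88), (275, 87), (280, 89), (285, 119), (290, 132), (295, 22), (300, 19), (305, 21), (310, 20), (315, 22), (320, 21), (325, 21)]
[-0.06  0.17  0.28] 0.017064472676224365
```

The pads appear about 20 to 30 mm further back along the tool than stated, so they closed above the handle. I'll open and go down under force watch.

>>> drive_tool([
  [[0,0,0,0,0,0],[0,0,0,0,0,0],[0,0,0,0,0,0],[0,0,0.05,0,0,0],[0,0,0.04,0,0,0],[0,0,0,0,0,0]],
], jaw=0.1)

```text
clock: 37.85
tcp_pos: [0.4364, -0.0651, 0.0043]
orientation: [0.0, 0.798, -0.603, -0.001]
wrist_force: [-0.0, -0.6, -0.9]
finger_gap: 0.047
grip_force: 0.0
```

>>> drive_tool([
  [[0,0,0.03,0,0,0],[0,0,0.03,0,0,0],[0,0,0,0,0,0]],
])

```text
clock: 38.22
tcp_pos: [0.4368, -0.0652, -0.0026]
orientation: [0.0, 0.798, -0.603, -0.0]
wrist_force: [0.6, 0.2, 1.2]
finger_gap: 0.0472
grip_force: 0.0
```

>>> drive_tool([
  [[0,0,0.03,0,0,0],[0,0,0.03,0,0,0],[0,0,0,0,0,0]],
])

```text
clock: 38.6
tcp_pos: [0.4367, -0.0651, -0.0098]
orientation: [0.0, 0.798, -0.603, -0.0]
wrist_force: [-0.5, 0.1, 0.0]
finger_gap: 0.0472
grip_force: 0.0
```

>>> drive_tool([
  [[0,0,0,0,0,0],[0,0,0,0,0,0],[0,0,0,0,0,0],[0,0,0,0,0,0],[0,0,0,0,0,0]],
], jaw=-1, grip_force=30)

```text
clock: 39.22
tcp_pos: [0.4372, -0.0653, -0.0093]
orientation: [-0.0, 0.798, -0.602, 0.0]
wrist_force: [-0.6, 0.9, 2.1]
finger_gap: 0.0278
grip_force: 30.8
```

Gripped at 27.8 mm. I'll take it a little deeper for a firmer hold.

>>> drive_tool([
  [[0,0,0,0,0,0],[0,0,0,0,0,0],[0,0,0.03,0,0,0],[0,0,0.02,0,0,0],[0,0,0,0,0,0]],
], jaw=0)

```text
clock: 39.85
tcp_pos: [0.4369, -0.0652, -0.0149]
orientation: [0.0, 0.798, -0.602, -0.0]
wrist_force: [-3.1, 1.0, 9.1]
finger_gap: 0.0425
grip_force: 5.0
```

>>> drive_tool([
  [[0,0,0,0,0,0],[0,0,0,0,0,0],[0,0,0,0,0,0],[0,0,0,0,0,0],[0,0,0,0,0,0]],
], jaw=-1, grip_force=90)

```text
clock: 40.48
tcp_pos: [0.4393, -0.0661, -0.0131]
orientation: [-0.001, 0.798, -0.602, 0.002]
wrist_force: [-2.7, -0.2, 22.9]
finger_gap: 0.0264
grip_force: 95.1
```

Run:
```python
from h import *
s=dict(tcp_pos=[.4366,-.0651,.1938],orientation=[1e-4,.7981,-.6025,-5e-4])
im=cv2.imread("pics/w8.png"); hsv=cv2.cvtColor(im,cv2.COLOR_BGR2HSV)
m=(hsv[...,0]>12)&(hsv[...,0]<32)&(hsv[...,1]>90)&(hsv[...,2]>60); m[:,150:]=0; m[:60]=0; m[260:]=0; m[:,:60]=0
n,l,st,ce=cv2.connectedComponentsWithStats(m.astype(np.uint8))
for k in range(1,n):
    if st[k,4]>8:
        c=st[k,:2]+(st[k,2:4]-1)/2
        print(st[k],np.round(c,1),"cap z.074",np.round(w("wrist",ce[k],.074,s)[0],4),"mouth z.042",np.round(w("wrist",c,.042,s)[0],4))
```

```text
[ 84  89  29  27 627] [ 98. 102.] cap z.074 [ 0.6166 -0.1038  0.074 ] mouth z.042 [ 0.6348 -0.0999  0.042 ]
[127 100  15  20 143] [134.  109.5] cap z.074 [ 0.585  -0.1062  0.074 ] mouth z.042 [ 0.5999 -0.1027  0.042 ]
[ 71 166  28  24 515] [ 84.5 177.5] cap z.074 [ 0.6228 -0.0319  0.074 ] mouth z.042 [ 0.6417 -0.0192  0.042 ]
[113 167  14  20 119] [119.5 176.5] cap z.074 [ 0.5908 -0.0419  0.074 ] mouth z.042 [ 0.6061 -0.0305  0.042 ]
[100 225  14  21 101] [106.5 235. ] cap z.074 [0.5966 0.0225 0.074 ] mouth z.042 [0.6126 0.0414 0.042 ]
[ 60 232  26  22 441] [ 72.5 242.5] cap z.074 [0.6291 0.0402 0.074 ] mouth z.042 [0.6488 0.0614 0.042 ]
```

>>> drive_tool([
  [[0,0,-0.2,0,0,0],[0,0,-0.4,0,0,0],[0,0,-0.4,0,0,0],[0,0,0,0,0,0],[0,0,0,0,0,0]],
])

```text
clock: 41.1
tcp_pos: [0.4366, -0.0651, 0.104]
orientation: [0.0, 0.798, -0.603, -0.0]
wrist_force: [-0.4, 0.1, -0.1]
finger_gap: 0.0267
grip_force: 88.6
```

>>> drive_tool([
  [[0,0,0,0,0,0.0552],[0,0,0,0,0,0.0552],[0,0,0,0,0,0.0552],[0,0,0,0,0,0.0552],[0,0,0,0,0,0.0552],[0,0,0,0,0,0.0552],[0,0,0,0,0,0.0552],[0,0,0,0,0,0.0552],[0,0,0,0,0,0.0552],[0,0,0,0,0,0.0552],[0,0,0,0,0,0.0552],[0,0,0,0,0,0],[-0.186,0.117,0,0,0,0],[-0.186,0.117,0,0,0,0],[-0.186,0.117,0,0,0,0],[0,0,0,0,0,0],[0,0,0,0,0,0]],
])

```text
clock: 43.22
tcp_pos: [0.5049, -0.0271, 0.1036]
orientation: [-0.001, 0.029, 1.0, 0.0]
wrist_force: [-0.6, 0.2, -0.4]
finger_gap: 0.0265
grip_force: 88.5
```

```bash
cat > yw.py <<'E'
from h import *
s=env.get_state(); q=s["orientation"]; Rt=Ro.from_quat([q[1],q[2],q[3],q[0]]).as_matrix()
print(np.round(s["tcp_pos"],4),"yaw",np.round(np.arctan2(Rt[1,0],-Rt[0,0]),4),"toolz",np.round(Rt[:,2],4),np.round(s["wrist_force"],1),s["finger_gap"])
E
python3 yw.py
python3 - <<'E'
from h import *
snap("top","t11"); snap("wrist","w11")
im=cv2.imread("pics/t11.png");hsv=cv2.cvtColor(im,cv2.COLOR_BGR2HSV)
sil("probe1","top",3,.13); s=env.get_state(); sil("probe1","wrist",3,.131,s)
E
```

```text
[ 0.5049 -0.0271  0.1036] yaw 0.0576 toolz [-2.7e-03  4.0e-04 -1.0e+00] [-0.6  0.2 -0.4] 0.026532237382166198
probe1 0.87 541 [438.1 244.6] w [0.468, -0.3066, 0.13] box [[0.424, -0.28], [0.535, -0.302], [0.529, -0.337], [0.418, -0.315]]
probe1 0.96 9306 [281.3 274.4] w [0.5041, -0.0275, 0.131] box [[0.464, -0.04], [0.466, -0.011], [0.556, -0.013], [0.554, -0.049]]
probe1 0.31 1833 [283.3 369.6] w [0.5643, -0.0299, 0.131] box [[0.586, -0.109], [0.528, -0.097], [0.537, 0.042], [0.596, 0.046]]
```

>>> drive_tool([
  [[0,0,0.25,0,0,0],[0,0,0.25,0,0,0],[0,0,0.15,0,0,0],[0,0,0.09,0,0,0],[0,0,0,0,0,0],[0,0,0,0,0,0],[0,0,0,0,0,0],[0,0,0,0,0,0]],
])

```text
clock: 44.42
tcp_pos: [0.5068, -0.0272, 0.0163]
orientation: [0.001, 0.03, 1.0, -0.0]
wrist_force: [0.7, 0.6, -1.3]
finger_gap: 0.0264
grip_force: 88.5
```

```bash
python3 yw.py
python3 - <<'E'
from h import *
s,im=snap("scene","s11"); 
i=viewer.camera_info("scene");K=np.array(i["intrinsics"]);D=np.array(i["D"]);R=np.array(i["R"]);t=np.array(i["t"])
P=np.array([[.5855,-.032,.042],[.606,-.033,.042],[.6126,.04,.042]])
print(cv2.projectPoints(P,cv2.Rodrigues(R)[0],t,K,D)[0][:,0].round(1))
E
```

```text
[ 0.5068 -0.0272  0.0163] yaw 0.0591 toolz [ 1.1e-03 -2.0e-04 -1.0e+00] [ 0.7  0.6 -1.3] 0.02637269832563678
[[251.7 213.2]
 [247.9 217.9]
 [266.7 229.7]]
```

>>> drive_tool([
  [[-0.04,0,0.01,0,0,0],[-0.05,0,0,0,0,0],[-0.05,0,0,0,0,0],[-0.05,0,0,0,0,0],[-0.05,0,0,0,0,0],[-0.05,0,0,0,0,0],[0,0,0,0,0,0]],
])

```text
clock: 45.35
tcp_pos: [0.5417, -0.0291, 0.0145]
orientation: [0.0, 0.029, 1.0, 0.0]
wrist_force: [0.2, 1.9, -1.2]
finger_gap: 0.0266
grip_force: 88.4
```

>>> drive_tool([
  [[-0.05,0.003,0,0,0,0],[-0.05,0,0,0,0,0],[-0.05,0,0,0,0,0],[-0.04,0,0,0,0,0],[0,0,0,0,0,0]],
])

```text
clock: 45.98
tcp_pos: [0.5643, -0.0303, 0.0143]
orientation: [0.0, 0.03, 1.0, 0.0]
wrist_force: [-0.3, -0.2, -3.8]
finger_gap: 0.0267
grip_force: 88.5
```

>>> drive_tool([
  [[-0.03,0,-0.003,0,0,0],[-0.03,0,-0.003,0,0,0],[-0.03,0,0,0,0,0],[0,0,0,0,0,0]],
])

```text
clock: 46.48
tcp_pos: [0.5692, -0.0304, 0.0142]
orientation: [-0.005, 0.03, 1.0, 0.0]
wrist_force: [-14.6, -1.1, 2.4]
finger_gap: 0.027
grip_force: 89.6
```

>>> drive_tool([
  [[-0.04,0,0,0,0,0],[-0.02,0,0,0,0,0],[0,0,0,0,0,0]],
])

```text
clock: 46.85
tcp_pos: [0.5691, -0.0299, 0.0138]
orientation: [-0.011, 0.03, 0.999, 0.0]
wrist_force: [-32.5, -0.0, 17.9]
finger_gap: 0.0263
grip_force: 91.7
```

```bash
python3 yw.py
python3 - <<'E'
from h import *
s,im=snap("wrist","w12"); sil("probe1","wrist",2,.056,s); sil("module","wrist",1,.072,s)
E
```

```text
[ 0.5691 -0.0299  0.0138] yaw 0.0597 toolz [-0.0226  0.0016 -0.9997] [-32.5  -0.   17.9] 0.02634942573775726
probe1 0.82 9322 [281.4 274.6] w [0.5599, -0.0293, 0.056] box [[0.524, -0.04], [0.526, -0.015], [0.604, -0.017], [0.603, -0.047]]
module 0.68 3621 [282.7 355.3] w [0.588, -0.0305, 0.072] box [[0.617, -0.125], [0.561, -0.111], [0.571, 0.052], [0.628, 0.06]]
```

Hard stop, so the probe is home. I'll relieve the load, release and rise.

>>> drive_tool([
  [[0.04,0,0,0,0,0],[0.04,0,0,0,0,0],[0,0,0,0,0,0]],
])

```text
clock: 47.38
tcp_pos: [0.5694, -0.03, 0.0143]
orientation: [-0.003, 0.03, 1.0, 0.0]
wrist_force: [-8.1, 0.7, -6.2]
finger_gap: 0.0269
grip_force: 88.7
```

>>> drive_tool([
  [[0,0,0,0,0,0],[0,0,0,0,0,0],[0,0,0,0,0,0],[0,0,-0.2,0,0,0],[0,0,-0.4,0,0,0],[0,0,-0.4,0,0,0],[0,0,-0.4,0,0,0],[0.4,-0.2,0,0,0,0],[0.4,-0.2,0,0,0,0],[0,0,0,0,0,0],[0,0,0,0,0,0]],
], jaw=0)

```text
clock: 48.75
tcp_pos: [0.4747, -0.0734, 0.1841]
orientation: [0.001, 0.03, 1.0, -0.0]
wrist_force: [0.1, 0.2, 0.9]
finger_gap: 0.0429
grip_force: 0.0
```

```bash
python3 yw.py
python3 - <<'E'
from h import *
s,im=snap("wrist","w13"); sil("probe1","wrist",3,.056,s); sil("probe1","wrist",3,.014,s)
snap("top","t13"); sil("probe1","top",3,.014)
E
```

```text
[ 0.4747 -0.0734  0.1841] yaw 0.0598 toolz [ 2.8e-03 -6.0e-04 -1.0e+00] [0.1 0.2 0.9] 0.042862660041850166
probe1 0.74 3215 [ 45.1 194.9] w [0.4615, -0.3096, 0.056] box [[0.423, -0.322], [0.421, -0.28], [0.525, -0.3], [0.528, -0.346]]
probe1 0.67 1049 [320.1 263.7] w [0.5549, -0.0362, 0.056] box [[0.607, -0.05], [0.519, -0.044], [0.522, -0.014], [0.61, -0.017]]
probe1 0.39 12313 [372.2 267.5] w [0.5629, 0.0203, 0.056] box [[0.563, -0.156], [0.461, -0.123], [0.564, 0.236], [0.687, 0.242]]
probe1 0.74 3215 [ 45.1 194.9] w [0.4711, -0.3453, 0.014] box [[0.427, -0.36], [0.425, -0.312], [0.544, -0.334], [0.547, -0.388]]
probe1 0.67 1049 [320.1 263.7] w [0.5783, -0.0314, 0.014] box [[0.638, -0.047], [0.537, -0.04], [0.54, -0.006], [0.642, -0.01]]
probe1 0.39 12313 [372.2 267.5] w [0.5875, 0.0335, 0.014] box [[0.588, -0.169], [0.471, -0.131], [0.589, 0.281], [0.73, 0.288]]
probe1 0.75 347 [317.  207.1] w [0.5735, -0.0312, 0.014] box [[0.616, -0.016], [0.616, -0.048], [0.534, -0.047], [0.534, -0.015]]
probe1 0.74 203 [179.5 250.8] w [0.4593, 0.3264, 0.014] box [[0.432, 0.343], [0.506, 0.332], [0.501, 0.307], [0.428, 0.319]]
probe1 0.65 524 [437.9 245.7] w [0.4721, -0.345, 0.014] box [[0.428, -0.316], [0.546, -0.341], [0.539, -0.379], [0.421, -0.354]]
```

>>> drive_tool([
  [[-0.007,-0.372,0,0,0,0],[-0.007,-0.372,0,0,0,0],[-0.007,-0.372,0,0,0,0],[-0.007,-0.372,0,0,0,0],[-0.007,-0.372,0,0,0,0],[-0.007,-0.372,0,0,0,0],[0,0,0,0,0,0.045],[0,0,0,0,0,0],[0,0,0,0,0,0],[0,0,0,0,0,0]],
], jaw=0.1)

```text
clock: 50.25
tcp_pos: [0.4631, -0.34, 0.1833]
orientation: [0.0, 0.099, 0.995, 0.0]
wrist_force: [-0.1, 0.3, -1.1]
finger_gap: 0.047
grip_force: 0.0
```

```bash
python3 pr.py w14; python3 yw.py
python3 - <<'E'
from h import *
s=env.get_state(); r=models.silhouettes("probe1","wrist")[0]; m=r["region"]
# row profile: centre and width
for y in range(np.nonzero(m)[0].min(),np.nonzero(m)[0].max()+1,6):
    x=np.nonzero(m[y])[0]
    if len(x): print(y,x.min(),x.max(),len(x),end=" | ")
E
```

```text
[ 0.4631 -0.34    0.1833] [0.     0.099  0.9951 0.    ] [-0.77  0.32 -0.02  1.22  0.   -0.57]
0.82 2008 [array([ 485.6, -348. ]), array([ 28.8, 120.6]), np.float64(76.8)]
0.61 219 [array([589.9, -30.6]), array([68.7,  8.1]), np.float64(4.6)]
toolx yaw 2.943345466465489
[ 0.463  -0.3401  0.1834] yaw 0.1989 toolz [ 2.e-04 -0.e+00 -1.e+00] [-0.2 -0.2  1.3] 0.046939800091274825
153 270 286 17 | 159 267 292 26 | 165 267 292 26 | 171 267 291 25 | 177 267 291 25 | 183 267 291 25 | 189 267 291 25 | 195 267 291 25 | 201 267 291 25 | 207 267 290 24 | 213 267 290 24 | 219 266 289 24 | 225 268 283 16 | 231 274 281 8 | 237 274 282 9 | 243 274 282 9 | 249 276 280 5 |
```

>>> drive_tool([
  [[-0.032,-0.022,0.3,0,0,0.009],[0,0,0.35,0,0,0],[0,0,0.35,0,0,0],[0,0,0.25,0,0,0],[0,0,0.15,0,0,0],[0,0,0.1,0,0,0],[0,0,0.05,0,0,0],[0,0,0,0,0,0],[0,0,0,0,0,0],[0,0,0,0,0,0]],
])

```text
clock: 51.65
tcp_pos: [0.4664, -0.3444, -0.002]
orientation: [0.001, 0.114, 0.993, -0.0]
wrist_force: [0.3, 0.0, 0.1]
finger_gap: 0.0471
grip_force: 0.0
```

>>> drive_tool([
  [[0,0,0.04,0,0,0],[0,0,0.03,0,0,0],[0,0,0,0,0,0],[0,0,0,0,0,0]],
])

```text
clock: 52.15
tcp_pos: [0.466, -0.3439, -0.0112]
orientation: [-0.0, 0.114, 0.993, 0.0]
wrist_force: [-0.6, -0.7, -0.1]
finger_gap: 0.0472
grip_force: 0.0
```

>>> drive_tool([
  [[0,0,0,0,0,0],[0,0,0,0,0,0],[0,0,0,0,0,0],[0,0,0,0,0,0],[0,0,0,0,0,0]],
], jaw=-1, grip_force=90)

```text
clock: 52.78
tcp_pos: [0.4663, -0.3442, -0.0107]
orientation: [0.0, 0.114, 0.993, -0.0]
wrist_force: [0.2, -0.7, 5.4]
finger_gap: 0.0269
grip_force: 89.4
```

>>> drive_tool([
  [[0,0,-0.2,0,0,0],[0,0,-0.4,0,0,0],[0,0,-0.36,0,0,0],[0,0,0,0,0,-0.027],[0,0,0,0,0,-0.027],[-0.026,0.344,0,0,0,0],[-0.026,0.344,0,0,0,0],[-0.026,0.344,0,0,0,0],[-0.026,0.344,0,0,0,0],[-0.026,0.344,0,0,0,0],[-0.026,0.344,0,0,0,0],[0,0,0,0,0,0],[0,0,0,0,0,0],[0,0,0,0,0,0]],
])

```text
clock: 54.52
tcp_pos: [0.4993, -0.0988, 0.1039]
orientation: [-0.0, 0.03, 1.0, -0.0]
wrist_force: [0.2, -0.5, -0.8]
finger_gap: 0.0265
grip_force: 89.0
```

```bash
python3 yw.py
python3 - <<'E'
from h import *
s,im=snap("wrist","w15"); sil("probe1","wrist",3,.131,s); sil("probe1","wrist",3,.056,s)
E
```

```text
[ 0.4993 -0.0988  0.1039] yaw 0.0606 toolz [-2.e-04 -1.e-04 -1.e+00] [ 0.2 -0.5 -0.8] 0.026535496295326446
probe1 0.79 2124 [368.1 269.1] w [0.4974, -0.0559, 0.131] box [[0.514, -0.067], [0.482, -0.065], [0.484, -0.045], [0.517, -0.045]]
probe1 0.58 9308 [281.5 272.9] w [0.497, -0.0986, 0.131] box [[0.456, -0.111], [0.458, -0.082], [0.549, -0.084], [0.547, -0.119]]
probe1 0.79 2124 [368.1 269.1] w [0.5415, -0.0335, 0.056] box [[0.568, -0.051], [0.517, -0.048], [0.521, -0.016], [0.572, -0.016]]
probe1 0.58 9308 [281.5 272.9] w [0.5408, -0.1013, 0.056] box [[0.476, -0.12], [0.479, -0.075], [0.624, -0.079], [0.621, -0.133]]
```

>>> drive_tool([
  [[0,0.005,0.25,0,0,0],[0,0,0.25,0,0,0],[0,0,0.14,0,0,0],[0,0,0.08,0,0,0],[0,0,0,0,0,0],[0,0,0,0,0,0],[0,0,0,0,0,0],[0,0,0,0,0,0]],
])

```text
clock: 55.68
tcp_pos: [0.4999, -0.0974, 0.0182]
orientation: [0.001, 0.03, 1.0, -0.0]
wrist_force: [-0.4, -0.5, -0.6]
finger_gap: 0.0265
grip_force: 88.9
```

>>> drive_tool([
  [[-0.04,0,0,0,0,0],[-0.05,0,0,0,0,0],[-0.05,0,0,0,0,0],[-0.05,0,0,0,0,0],[-0.05,0,0,0,0,0],[-0.05,0,0,0,0,0],[0,0,0,0,0,0]],
])

```text
clock: 56.55
tcp_pos: [0.5348, -0.0995, 0.0177]
orientation: [0.0, 0.03, 1.0, -0.0]
wrist_force: [0.2, -0.2, -0.9]
finger_gap: 0.0268
grip_force: 88.9
```

>>> drive_tool([
  [[-0.05,-0.003,0,0,0,0],[-0.05,0,0,0,0,0],[-0.05,0,0,0,0,0],[-0.05,0,0,0,0,0],[-0.03,0,0,0,0,0],[0,0,0,0,0,0]],
])

```text
clock: 57.3
tcp_pos: [0.5626, -0.1013, 0.0176]
orientation: [0.001, 0.029, 1.0, 0.0]
wrist_force: [1.5, 0.3, -3.6]
finger_gap: 0.0267
grip_force: 88.6
```

>>> drive_tool([
  [[-0.03,0,0,0,0,0],[-0.03,0,0,0,0,0],[-0.03,0,0,0,0,0],[0,0,0,0,0,0]],
])

```text
clock: 57.8
tcp_pos: [0.566, -0.1013, 0.0167]
orientation: [-0.006, 0.03, 1.0, 0.0]
wrist_force: [-17.4, -0.8, 3.9]
finger_gap: 0.0262
grip_force: 89.9
```

>>> drive_tool([
  [[-0.04,0,0,0,0,0],[0,0,0,0,0,0],[0.04,0,0,0,0,0],[0.05,0,0,0,0,0],[0,0,0,0,0,0]],
])

```text
clock: 58.42
tcp_pos: [0.5662, -0.1017, 0.0178]
orientation: [-0.0, 0.03, 1.0, -0.0]
wrist_force: [-4.1, 0.8, -3.6]
finger_gap: 0.0268
grip_force: 88.8
```

>>> drive_tool([
  [[0,0,0,0,0,0],[0,0,0,0,0,0],[0,0,0,0,0,0],[0,0,-0.2,0,0,0],[0,0,-0.4,0,0,0],[0,0,-0.4,0,0,0],[0,0,-0.4,0,0,0],[0.3,0.2,0,0,0,0],[0.3,0.2,0,0,0,0],[0,0,0,0,0,0],[0,0,0,0,0,0]],
], jaw=0)

```text
clock: 59.8
tcp_pos: [0.4984, -0.0496, 0.1863]
orientation: [0.001, 0.029, 1.0, -0.0]
wrist_force: [-0.3, 0.8, 0.8]
finger_gap: 0.0431
grip_force: 0.0
```

```bash
python3 yw.py
python3 - <<'E'
from h import *
s,im=snap("wrist","w16"); sil("probe1","wrist",3,.056,s)
_,t=snap("top","t16"); sil("probe1","top",5,.056); sil("plug1","top",6,.02); sil("spray","top",1,.085)
a=cv2.resize(im[150:350,130:430,::-1],None,fx=2,fy=2); b=cv2.resize(t[130:310,130:470,::-1],(600,318))
cv2.imwrite("pics/fin.png",np.vstack([a[:280],b]))
E
```

```text
[ 0.4984 -0.0496  0.1863] yaw 0.059 toolz [ 2.1e-03 -6.0e-04 -1.0e+00] [-0.3  0.8  0.8] 0.043121457775012605
probe1 0.78 1396 [241.3 243.1] w [0.5502, -0.0957, 0.056] box [[0.518, -0.111], [0.518, -0.082], [0.605, -0.086], [0.604, -0.118]]
probe1 0.57 1979 [302.9 250.4] w [0.5626, -0.0304, 0.056] box [[0.608, -0.048], [0.52, -0.043], [0.522, -0.014], [0.61, -0.016]]
probe1 0.65 321 [317.3 204.9] w [0.5734, -0.0282, 0.056] box [[0.536, -0.011], [0.61, -0.015], [0.609, -0.045], [0.534, -0.04]]
probe1 0.39 232 [166.4 246.1] w [0.469, 0.3515, 0.056] box [[0.439, 0.364], [0.515, 0.366], [0.515, 0.336], [0.439, 0.334]]
plug1 0.73 220 [179.6 249.9] w [0.4614, 0.3251, 0.02] box [[0.433, 0.343], [0.51, 0.329], [0.505, 0.305], [0.428, 0.319]]
plug1 0.66 244 [166.  246.2] w [0.4709, 0.3602, 0.02] box [[0.515, 0.377], [0.515, 0.346], [0.441, 0.344], [0.441, 0.375]]
plug1 0.64 203 [245.3 254.3] w [0.4497, 0.1562, 0.02] box [[0.438, 0.188], [0.466, 0.188], [0.466, 0.113], [0.438, 0.113]]
plug1 0.61 227 [191.9 251.4] w [0.4573, 0.2935, 0.02] box [[0.428, 0.309], [0.501, 0.305], [0.499, 0.274], [0.426, 0.278]]
spray 0.96 979 [465.  183.6] w [0.6234, -0.3952, 0.085] box [[0.621, -0.327], [0.676, -0.439], [0.624, -0.461], [0.569, -0.351]]
```

View pics/fin.png

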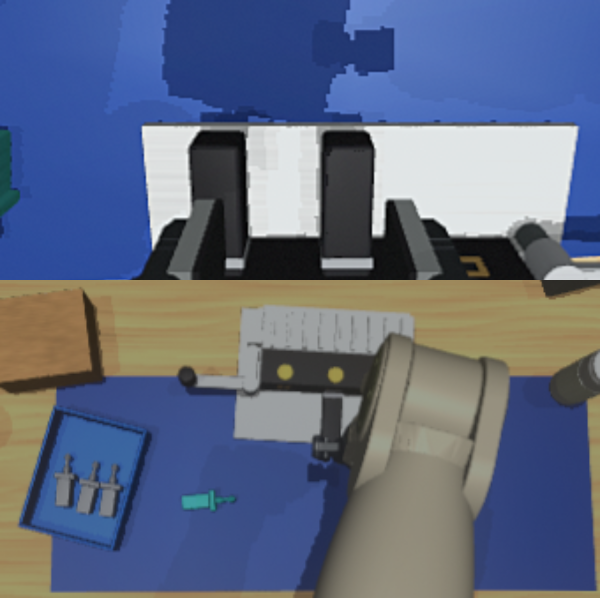

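The picture shows both probe handles home against the module's face at crop (217,195) and (348,195). The lever is locked, with its knob at (187,376). The three grey plugs lie in the bin around (88,488). Handing in.

```bash
python3 -c "
from workcell import order
print(order.hand_in())"
```

```text
the job is handed in; nothing more can be done
None
```

I handed the job in at about 60 s on the robot's clock: the module is home and locked, the three grey plugs are in the blue bin, and both probes on the desk are pushed home in the middle and right terminals. The hand-in returned no verdict.

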